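Uncap the antenna sockets and set the selector

ROBOT

A 7-joint arm with a two-finger parallel gripper is mounted at the origin on the work surface. World frame = base frame: x ahead of the robot, y to its left, z up, the work surface at z = 0. Lengths are in m, angles in rad, forces in N, time in s.
With the tool pointing down it reaches from about 0.4 to 0.85 m from the base axis. Payload 10.4 kg.
Tool frame: the origin (TCP) lies at the very end of the fingers, on their centre line; the grasp point (between the pads) lies 19 mm behind it (manip.grip_point_offset is the distance from the TCP to the grasp point, in m); z points along the fingers, y is the line along which they close (so a half turn about z gives the same grasp; the last joint's range is limited). The gripper opens to 85 mm and grips with 20 to 120 N. Pads are 22 mm wide; open, the fingers measure 114 mm over their backs; the gripper's body (76 mm by 85 mm) begins 54 mm behind the grasp point. The pads swing forward as they close: fully open they stand 13 mm farther back than shut.
Start: joints at [-0.023, 0.332, -0.065, 1.46, 0.022, 1.35, -0.088], TCP at [0.625, 0, 0.231] pointing down, gripper open.
Joint ranges: [-2.6, 2.6], [-0.5, 2.12], [-1.47, 1.34], [0.16, 2.42], [-1.27, 4.41], [0.06, 2.06], [-2.6, 2.6]. Speed limits (rad/s): [2.22, 2.22, 2.79, 2.79, 3.14, 3.14, 3.14].

INTERFACE

Orientations are given as a unit quaternion [x, y, z, w].
In Python, from workcell import manip gives the robot as it stands. The module is installed in compiled form; this text tells all that it offers.
- The arm moves only by the tool step_arm, never from a script. Its argument "moves" is a list of rows, each a list of 7 numbers: the closure, from 0 (fully open) to 1 (shut), then the shift along the world's x, y, z in mm, then the turn, a rotation vector about the world's x, y, z in rad. In form: [[grip, tx, ty, tz, ax, ay, az], ...]. A call has 1 to 10 rows; each row is the pose to reach, as a shift and turn from the pose commanded when the call began; what a row does not reach only later rows make up. A row lasts 1/10 s, in which the tool goes at most 50 mm and 8.59 degrees, less where a joint would pass 70% of its speed; a pose out of reach is approached as far as the arm can. A call with a gripper value outside its range is refused whole. The fingers move at their own pace and stop on an object; "grip_force" is the grip in N (left out, the last holds). Time passes only in rows, so rows that repeat a pose let the fingers close. It gives the time, the measured TCP pose, the force, the opening and the grip force at its end, in the units of the state.
- manip.get_obs(): the state, without advancing time (a new reading comes with each control period).
- manip.camera(name): name is "scene" or "side" or "wrist"; returns a dict with "image" (420x560x3 uint8, blue, green, red), "K" (3x3 intrinsics, pixels), "rvec" (rotation vector, rad) and "tvec" (3), from world to camera coordinates, as OpenCV has them; the wrist camera has in their place "mount" (4x4, takes a point from camera to tool coordinates, whose origin is the TCP and whose axes are the flange's). Camera axes: x right, y down, z forward; pixel columns grow to the right and rows downward; lengths in m; the calibration is good to about 2 mm. A picture is of the moment at which its call begins: read the wrist's pose just before it. There is no depth.
- manip.hand_in(): hands the job in; it is judged then, once.
The state is a dict: "clock": time; "joint_pos": joint angles; "joint_velocities": joint speeds; "tau": joint torques, N m; "position": TCP position; "ee_rot": TCP orientation; "ft_force": force on the tool from outside, world axes, zero at the start; "torque": the same for the moment, N m; "grip_width": opening from 0.0 (shut) to 1.0 (fully open); "grasp_force": force on a finger pad.
Only numpy, scipy, OpenCV 4.12 (cv2) and the standard library are available. Lean on these libraries where they do the work, as an engineer would, in place of code of your own. Each camera call takes 0.05 s, during which the arm holds its last target. There are 200 camera calls.

TASK

Get the station ready to patch in antennas: first turn the antenna selector handle fully back to its grounded stop (the broad black mark), then lift every red dust cap off its socket and set each one flat, open side down, in its own compartment of the blue cap tray. Keep the selector grounded while any cap is being lifted or carried; only when all the caps are in the tray, turn the handle to point at the orange clip. Leave the antenna, adapter, circuit board and fuse holder where they lie.

Things in the scene. Friction and masses are not known exactly. Their poses are not given: they have to be found in the camera images.
- selector (a joint): the antenna selector's turning handle; angle in rad, 0 = grounded (pointer at the broad black mark on the dial, against its stop), grows anticlockwise seen from above, upper stop 1.75. Turns with light friction (0.08 N m) and stays where it is left
- selector_grip (a point): point on the handle's vertical turning axis at mid height of the grip, 78 mm above the table; its x axis points towards the white-striped pointer end. The grip is an upright black bar 62 long (from 28 behind the axis to 34 ahead), 14 wide, 28 high; its top lies 14 above this point, its underside 14 below. Pinch it across its 14 mm width from above
- switchbox: fixed grey selector box 120 x 120 x 45 with a round white dial (110 diameter, 5 high) on top, carrying the handle; origin centre of underside, below the handle's axis; the grounded mark is along its +x
- clip: small orange marker clip 16 x 10 x 8 fixed on the dial rim; its origin is on the handle's axis at dial height (50 above the table) and its x axis points from the axis to the clip, whose middle is 48 mm out. The handle points at the clip when the two x axes agree
- panel: fixed bare aluminium patch box 80 x 266 x 45 with four upright brass coaxial sockets (barrels 23 diameter, 11 tall) on its top, in a row along its y axis at y = -97.5, -32.5, 32.5, 97.5; origin centre of underside
- arrester: fixed white lightning arrester block 80 x 140 x 45 with two upright brass sockets like those of the patch box at y = -32.5, 32.5; origin centre of underside
- tray: loose blue plastic cap tray 128 (x) x 190 (y) x 14, 0.6 kg: six square 46 x 46 grey-floored compartments centred at x = -31, 31 and y = -62, 0, 62; floor 6 mm above its underside, dividers 16 wide and 8 high above the floor (outer rim 10 wide); origin centre of underside
- cap0: loose red plastic dust cap, upright cylinder 36 diameter, 30 tall, 22 g, closed top with a white disc, open below (cavity 29 diameter, 14 deep); origin centre of its lower rim. At the start it sits loosely over the patch box socket at its y = -97.5, its rim on the box top 45 above the table; lift it straight up at least 12. May be absent
- cap1: loose red plastic dust cap, upright cylinder 36 diameter, 30 tall, 22 g, closed top with a white disc, open below (cavity 29 diameter, 14 deep); origin centre of its lower rim. At the start it sits loosely over the patch box socket at its y = -32.5, its rim on the box top 45 above the table; lift it straight up at least 12. May be absent
- cap2: loose red plastic dust cap, upright cylinder 36 diameter, 30 tall, 22 g, closed top with a white disc, open below (cavity 29 diameter, 14 deep); origin centre of its lower rim. At the start it sits loosely over the patch box socket at its y = 32.5, its rim on the box top 45 above the table; lift it straight up at least 12. May be absent
- cap3: loose red plastic dust cap, upright cylinder 36 diameter, 30 tall, 22 g, closed top with a white disc, open below (cavity 29 diameter, 14 deep); origin centre of its lower rim. At the start it sits loosely over the patch box socket at its y = 97.5, its rim on the box top 45 above the table; lift it straight up at least 12. May be absent
- cap4: loose red plastic dust cap, upright cylinder 36 diameter, 30 tall, 22 g, closed top with a white disc, open below (cavity 29 diameter, 14 deep); origin centre of its lower rim. At the start it sits loosely over the arrester socket at its y = -32.5, its rim on the box top 45 above the table; lift it straight up at least 12. May be absent
- cap5: loose red plastic dust cap, upright cylinder 36 diameter, 30 tall, 22 g, closed top with a white disc, open below (cavity 29 diameter, 14 deep); origin centre of its lower rim. At the start it sits loosely over the arrester socket at its y = 32.5, its rim on the box top 45 above the table; lift it straight up at least 12. May be absent
- antenna: bystander: black rubber-duck antenna lying along its x, 185 long, 17 thick, not to be disturbed
- adapter: bystander: silver coaxial adapter lying along its x, 34 long, 25 wide, 19 high, not to be disturbed
- board: bystander: green circuit board 90 x 60, 14 high with parts, not to be disturbed
- fuse_holder: bystander: yellow fuse holder 50 x 16 x 18, not to be disturbed
Not all that is in view belongs to the job. Leave any green or yellow look-alike of the cap1 alone. Leave any purple look-alike of the cap4 alone.

How it is judged:
On the way, in this order (a step that is already met when the one before it is completed fails the run):
1. the selector is turned back to its grounded stop (within 0.1 rad), all caps still at their sockets (value of joint selector below 0.1 rad and distance of each of cap0, cap1, cap2, cap3, cap4, cap5 from where it was at the start of the episode below 0.02 m), for 0.2 s.
2. every cap sits flat in a compartment of the tray while the selector is still grounded (value of joint selector below 0.12 rad and x of cap0 in the frame of tray between -0.064 and 0.064 m and y of cap0 in the frame of tray between -0.095 and 0.095 m and z of cap0 in the frame of tray between 0.002 and 0.0095 m and angle between each of cap0, cap1, cap2, cap3, cap4, cap5's own z axis and vertical below 0.15 rad and x of cap1 in the frame of tray between -0.064 and 0.064 m and y of cap1 in the frame of tray between -0.095 and 0.095 m and z of cap1 in the frame of tray between 0.002 and 0.0095 m and x of cap2 in the frame of tray between -0.064 and 0.064 m and y of cap2 in the frame of tray between -0.095 and 0.095 m and z of cap2 in the frame of tray between 0.002 and 0.0095 m and x of cap3 in the frame of tray between -0.064 and 0.064 m and y of cap3 in the frame of tray between -0.095 and 0.095 m and z of cap3 in the frame of tray between 0.002 and 0.0095 m and x of cap4 in the frame of tray between -0.064 and 0.064 m and y of cap4 in the frame of tray between -0.095 and 0.095 m and z of cap4 in the frame of tray between 0.002 and 0.0095 m and x of cap5 in the frame of tray between -0.064 and 0.064 m and y of cap5 in the frame of tray between -0.095 and 0.095 m and z of cap5 in the frame of tray between 0.002 and 0.0095 m), for 0.2 s.
At the end, for the whole second after the job is handed in: every cap that is present sits in its own tray compartment, rim on the floor (within 3.5 mm) and upright (within 0.15 rad), at rest; the tray is flat on the table; the handle points at the orange clip within 0.12 rad and is still (x of cap0 in the frame of tray between -0.064 and 0.064 m and y of cap0 in the frame of tray between -0.095 and 0.095 m and z of cap0 in the frame of tray between 0.002 and 0.0095 m and angle between each of cap0, cap1, cap2, cap3, cap4, cap5's own z axis and vertical below 0.15 rad and x of cap1 in the frame of tray between -0.064 and 0.064 m and y of cap1 in the frame of tray between -0.095 and 0.095 m and z of cap1 in the frame of tray between 0.002 and 0.0095 m and x of cap2 in the frame of tray between -0.064 and 0.064 m and y of cap2 in the frame of tray between -0.095 and 0.095 m and z of cap2 in the frame of tray between 0.002 and 0.0095 m and x of cap3 in the frame of tray between -0.064 and 0.064 m and y of cap3 in the frame of tray between -0.095 and 0.095 m and z of cap3 in the frame of tray between 0.002 and 0.0095 m and x of cap4 in the frame of tray between -0.064 and 0.064 m and y of cap4 in the frame of tray between -0.095 and 0.095 m and z of cap4 in the frame of tray between 0.002 and 0.0095 m and x of cap5 in the frame of tray between -0.064 and 0.064 m and y of cap5 in the frame of tray between -0.095 and 0.095 m and z of cap5 in the frame of tray between 0.002 and 0.0095 m and linear speed of each of cap0, cap1, cap2, cap3, cap4, cap5 below 0.02 m/s and angle between tray's own z axis and vertical below 0.05 rad and height (world z) of tray below 0.005 m and angle between the x axis of selector_grip and the x axis of clip, either way round below 0.12 rad and velocity of joint selector between -0.05 and 0.05 rad/s); the robot touches nothing.
It fails at once if a cap lifted off the boxes (rim over 62 mm above the table) while the selector is off its grounded stop by more than 0.25 rad (value of joint selector above 0.25 rad and height (world z) of any of cap0, cap1, cap2, cap3, cap4, cap5 above 0.062 m).
It fails at once if a bystander (antenna, adapter, board, fuse holder) moved by more than 25 mm (distance of any of antenna, adapter, board, fuse_holder from where it was at the start of the episode above 0.025 m).
Of cap0, cap1, cap2, cap3, cap4, cap5 only 4 to 6 are there at a start; the rules pass over those that are not, and their reading is None.
At some moment in a run one of tray may be knocked a few centimetres aside while the robot is not near it.
It also fails if it takes over 210 s, if anything falls off the work surface, if the arm or the gripper's body presses on something with over 40 N, if the wrist force passes 120 N, or if a joint passes its speed limit or range.

## Working session

There is one attempt and no reset: what is moved stays moved. The work goes in short steps, Python scripts to look and compute and a tool call to move; the robot and the scene stay as the last step left them, time stands still between calls to the robot, and variables do not carry over. Pictures are saved under pics/ and viewed, at most 14 in all, crops included, and the job is handed in when it is done.

Besides the shell and the picture viewer there is one more tool, called after "Request:" by a JSON object that holds its "fn" and its "kwargs", one argument or row to a line. step_arm: Moves the arm, as the interface text tells. Its arguments: {"type":"object","properties":{"moves":{"type":"array","items":{"type":"array","items":{"type":"number"}}},"grip_force":{"type":"number"}},"required":["moves"]}

```bash
mkdir -p pics; cat > h.py <<'E'
import numpy as np, cv2
from workcell import manip
from scipy.spatial.transform import Rotation as R
def snap(name):
    o=manip.get_obs(); c=manip.camera(name); K=np.array(c["K"])
    if name=="wrist":
        T=np.eye(4);T[:3,:3]=R.from_quat(o["ee_rot"]).as_matrix();T[:3,3]=o["position"]
        M=T@np.array(c["mount"]); Rw=M[:3,:3];C=M[:3,3]
    else:
        Rc=cv2.Rodrigues(np.array(c["rvec"],float))[0]; Rw=Rc.T; C=-Rw@np.array(c["tvec"],float).ravel()
    return c["image"],K,Rw,C
def ray(px,K,Rw,C):
    d=Rw@np.linalg.solve(K,np.array([px[0],px[1],1.0])); return d
def onz(px,cam,z):
    K,Rw,C=cam; d=ray(px,K,Rw,C); return C+d*(z-C[2])/d[2]
def tri(obs): # [(px,cam)]
    A=np.zeros((3,3));b=np.zeros(3)
    for px,(K,Rw,C) in obs:
        d=ray(px,K,Rw,C);d/=np.linalg.norm(d);P=np.eye(3)-np.outer(d,d);A+=P;b+=P@C
    return np.linalg.solve(A,b)
def proj(p,cam):
    K,Rw,C=cam; q=K@(Rw.T@(np.array(p)-C)); return q[:2]/q[2]
E
python3 - <<'E'
from h import *
import pickle
d={}
for n in ["scene","side","wrist"]:
    im,K,Rw,C=snap(n); d[n]=(im,(K,Rw,C)); cv2.imwrite(f"pics/{n}0.png",im); print(n,K[0,0],C.round(3),Rw[:,2].round(2))
pickle.dump(d,open("d0.pkl","wb")); print(manip.get_obs())
E
```

```text
scene 403.98625819909864 [ 1.204 -0.427  0.563] [-0.71  0.46 -0.53]
side 514.6696778027743 [-0.034 -0.88   1.011] [ 0.41  0.61 -0.67]
wrist 298.27964274633615 [0.627 0.083 0.373] [-0.   -0.32 -0.95]
{'clock': 0.15, 'joint_pos': array([-0.022594  ,  0.33272833, -0.06467063,  1.46073358,  0.02158303,
        1.34990647, -0.08849073]), 'joint_velocities': array([ 1.71655018e-04, -1.88635815e-04,  6.52091883e-04, -2.51891877e-03,
       -9.60851583e-04, -6.57700085e-05,  6.73712254e-04]), 'tau': array([ 1.13752249e-03, -6.25829744e+01,  4.95374459e-02, -3.91853535e+01,
        1.63436425e-02,  7.44175835e-03, -2.63868424e-05]), 'position': array([ 6.24719407e-01, -1.55329936e-05,  2.30704682e-01]), 'ee_rot': array([ 7.07110787e-01,  7.07102569e-01, -3.95989790e-04, -3.68185373e-04]), 'ft_force': array([0.24299324, 0.04215426, 0.14562147]), 'torque': array([ 0.02979385, -0.0210382 ,  0.03070828]), 'grasp_force': 0.0, 'grip_width': 0.9988107276583571}
```

View pics/scene0.png

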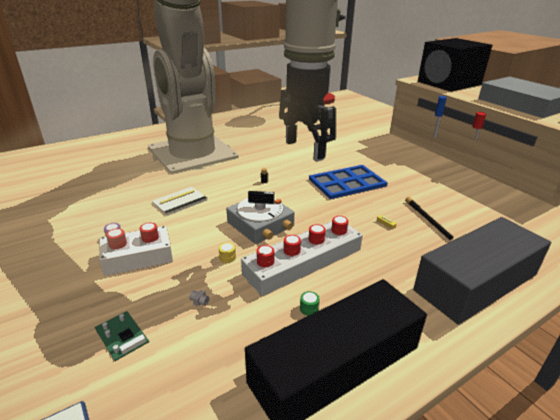

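View pics/side0.png

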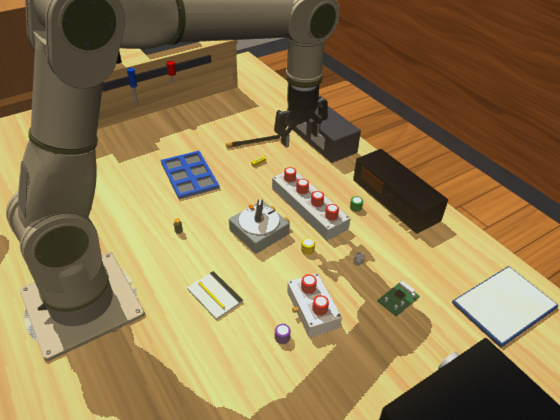

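View pics/wrist0.png

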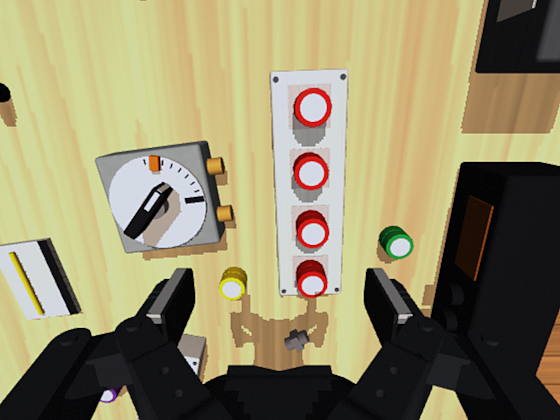

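The scene view shows four red caps on the panel (265–340, 225–255), two on the arrester (116,237 / 149,232), the blue tray at (347,180) and green, yellow and purple decoys. The side view shows the same. The wrist view shows the dial at (158,200) with the black mark to its right at (195,200), the orange clip at (154,163), and the handle pointing up-right.

```bash
cat >> h.py <<'E'
def blobs(m,amin=15):
    n,l,s,c=cv2.connectedComponentsWithStats(m.astype(np.uint8))
    return [(c[i],s[i]) for i in range(1,n) if s[i][4]>=amin]
def masks(im):
    h=cv2.cvtColor(im,cv2.COLOR_BGR2HSV); H,S,V=[h[...,i].astype(int) for i in range(3)]
    return dict(red=((H<6)|(H>174))&(S>170)&(V>70), blue=(H>105)&(H<125)&(S>150)&(V>50), orange=(H>=8)&(H<18)&(S>200)&(V>120), white=(S<40)&(V>170))
def discs(im):
    """centres of white discs enclosed by red rims"""
    red=masks(im)["red"].astype(np.uint8)
    cs,hi=cv2.findContours(red,cv2.RETR_CCOMP,cv2.CHAIN_APPROX_NONE); out=[]
    for c,h in zip(cs,hi[0] if hi is not None else []):
        if h[3]>=0 and cv2.contourArea(c)>25: out.append(tuple(np.array(cv2.fitEllipse(c)[0]).round(1)))
    return out
E
python3 - <<'E'
from h import *
import pickle
d=pickle.load(open("d0.pkl","rb"))
D={n:discs(d[n][0]) for n in d}
for n in d:
    print(n,[(tuple(map(float,p)),onz(p,d[n][1],.075)[:2].round(3).tolist()) for p in D[n]])
for a in D["scene"]:
    for b in D["side"]:
        p=tri([(a,d["scene"][1]),(b,d["side"][1])])
        e=np.linalg.norm(proj(p,d["side"][1])-b)+np.linalg.norm(proj(p,d["scene"][1])-a)
        if e<4: print("sc-si",p.round(4),e.round(1))
for n in d:
    m=masks(d[n][0])
    print(n,"or",[(c.round(1).tolist(),int(s[4])) for c,s in blobs(m["orange"],6)])
    bl=max(blobs(m["blue"],100),key=lambda t:t[1][4],default=None)
    if bl is not None:
        mm=m["blue"].astype(np.uint8); cs,_=cv2.findContours(mm,cv2.RETR_EXTERNAL,cv2.CHAIN_APPROX_NONE); c=max(cs,key=cv2.contourArea)
        hull=cv2.convexHull(c); q=cv2.approxPolyDP(hull,0.04*cv2.arcLength(hull,True),True)[:,0]
        print("tray",[(x.tolist(),onz(x,d[n][1],.014)[:2].round(3).tolist()) for x in q])
E
```

```text
scene []
side []
wrist [((312.1, 285.0), [0.664, -0.112]), ((312.8, 233.6), [0.663, -0.048]), ((311.2, 173.1), [0.659, 0.019]), ((312.9, 107.1), [0.658, 0.082])]
scene or []
tray [([386, 183], [0.512, 0.381]), ([329, 197], [0.489, 0.191]), ([310, 176], [0.364, 0.219]), ([362, 165], [0.388, 0.401])]
side or [([250.9, 206.1], 8)]
tray [([198, 151], [0.502, 0.387]), ([217, 184], [0.476, 0.207]), ([178, 195], [0.355, 0.222]), ([162, 160], [0.384, 0.403])]
wrist or [([153.8, 162.9], 129), ([483.2, 243.5], 78)]
```

```bash
cat >> h.py <<'E'
def dial(im,guess):
    w=(masks(im)["white"]).astype(np.uint8)
    n,l,s,c=cv2.connectedComponentsWithStats(w)
    best=None
    for i in range(1,n):
        if s[i][4]>400:
            dd=np.linalg.norm(c[i]-guess)
            if best is None or dd<best[0]: best=(dd,i)
    cs,_=cv2.findContours((l==best[1]).astype(np.uint8),cv2.RETR_EXTERNAL,cv2.CHAIN_APPROX_NONE)
    return cv2.convexHull(max(cs,key=cv2.contourArea))[:,0]
E
python3 - <<'E'
from h import *
import pickle
d=pickle.load(open("d0.pkl","rb"))
im,cam=d["wrist"]
h=dial(im,np.array([158,200]))
P=np.array([onz(x,cam,.05)[:2] for x in h]).astype(np.float32)
print(cv2.fitEllipse(P), cv2.minEnclosingCircle(P))
print("clip",onz((153.8,162.9),cam,.058),"mark",onz((195,200),cam,.05))
for n in ["scene","side"]:
    im,cam=d[n]; print(n,[(c.round(1).tolist(),int(s[4]),onz(c,cam,.065)[:2].round(3).tolist()) for c,s in blobs(masks(im)["red"],20)])
E
```

```text
((0.48704615235328674, -0.021357331424951553), (0.10938234627246857, 0.10945460945367813), 76.9240493774414) ((0.48697537183761597, -0.021402426064014435), 0.055038828402757645)
clip [0.49321557 0.02667567 0.058     ] mark [ 0.53074515 -0.01703294  0.05      ]
scene [([328.4, 97.8], 73, [-0.084, 0.636]), ([478.9, 119.7], 152, [0.402, 0.948]), ([339.1, 227.5], 162, [0.67, 0.071]), ([149.9, 234.9], 130, [0.484, -0.284]), ([316.1, 236.5], 172, [0.67, 0.009]), ([291.5, 247.7], 187, [0.675, -0.056]), ([265.0, 258.6], 204, [0.677, -0.119])]
side [([170.8, 67.8], 109, [0.627, 0.859]), ([289.5, 172.5], 21, [0.656, 0.086]), ([302.0, 184.5], 25, [0.655, 0.022]), ([317.2, 196.8], 32, [0.661, -0.044]), ([331.7, 210.5], 29, [0.661, -0.111]), ([309.1, 282.6], 37, [0.464, -0.281]), ([320.3, 303.5], 51, [0.45, -0.344])]
```

Request:
{"fn": "step_arm", "kwargs": {
  "moves": [
    [0, -20, -20, 15, 0, 0, 0],
    [0, -50, -50, 40, 0, 0, 0],
    [0, -80, -80, 60, 0, 0, 0],
    [0, -100, -100, 70, 0, 0, 0],
    [0, -110, -110, 70, 0, 0, 0],
    [0, -110, -110, 70, 0, 0, 0],
    [0, -110, -110, 70, 0, 0, 0]
  ]
}}

```text
clock: 0.85
position: [0.5154, -0.1087, 0.3003]
ee_rot: [0.707, 0.708, -0.0, -0.001]
ft_force: [-0.5, -0.4, 0.1]
grip_width: 1.001
grasp_force: 0.0
```

```bash
python3 - <<'E'
from h import *
import pickle
im,K,Rw,C=snap("wrist"); cam=(K,Rw,C); pickle.dump((im,cam),open("d1.pkl","wb")); cv2.imwrite("pics/w1.png",im)
print(C.round(4)); print([(tuple(map(float,p)),onz(p,cam,.075)[:2].round(4).tolist()) for p in discs(im)])
E
```

```text
[ 0.5171 -0.0261  0.4429]
[((236.5, 330.3), [0.4523, -0.3458]), ((243.5, 293.8), [0.4654, -0.2811]), ((396.3, 179.5), [0.6645, -0.1124]), ((401.9, 126.4), [0.663, -0.0478]), ((406.3, 64.5), [0.6591, 0.019])]
```

View pics/w1.png

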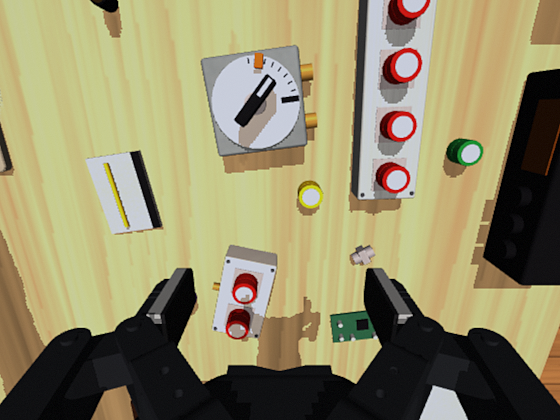

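The image shows the dial at (257,100), the handle pointing from (240,122) to (270,80), the clip at (259,60), the ground mark at (290,100), and the arrester caps at (244,290) and (237,325).

```bash
cat >> h.py <<'E'
def handle(im,cam,ctr=(0.487,-0.0213)):
    """heading of handle: dark pixels near dial, cast on the top plane z=.092"""
    g=(im.max(2)<60)
    ys,xs=np.nonzero(g); P=np.array([onz(p,cam,.092)[:2] for p in zip(xs,ys)])
    k=np.linalg.norm(P-ctr,axis=1)<0.040; m=np.zeros(g.shape,np.uint8); m[ys[k],xs[k]]=1
    n,l,s,c=cv2.connectedComponentsWithStats(m); i=1+np.argmax(s[1:,4])
    ys,xs=np.nonzero(l==i); P=np.array([onz(p,cam,.092)[:2] for p in zip(xs,ys)]).astype(np.float32)
    vx,vy,x0,y0=cv2.fitLine(P,cv2.DIST_L2,0,.01,.01).ravel()
    return np.arctan2(vy,vx),(x0,y0),cv2.minAreaRect(P)
def clipang(im,cam,ctr=(0.487,-0.0213)):
    b=[c for c,s in blobs(masks(im)["orange"],20)]; q=[onz(c,cam,.058)[:2]-ctr for c in b]
    q=min(q,key=lambda v:abs(np.linalg.norm(v)-.048)); return np.arctan2(q[1],q[0]),np.linalg.norm(q)
E
python3 - <<'E'
from h import *
import pickle
d=pickle.load(open("d0.pkl","rb")); i0,c0=d["wrist"]; i1,c1=pickle.load(open("d1.pkl","rb"))
P=np.array([onz(x,c1,.05)[:2] for x in dial(i1,np.array([257,100]))]).astype(np.float32); print(cv2.minEnclosingCircle(P))
for im,cam in((i0,c0),(i1,c1)):
    print(handle(im,cam),clipang(im,cam))
for a in discs(i0):
    for b in discs(i1):
        p=tri([(a,c0),(b,c1)]); e=np.linalg.norm(proj(p,c0)-a)+np.linalg.norm(proj(p,c1)-b)
        if e<5 and .03<p[2]<.12: print(p.round(4),e.round(2))
# ground mark & z-check of clip
print("mark",onz((290,100),c1,.05)[:2]-[.487,-.0213])
a=blobs(masks(i0)["orange"],20)[0][0]; print("clip tri",tri([(a,c0),(blobs(masks(i1)["orange"],20)[0][0],c1)]).round(4))
print("stripe tri",[ (c.round(0).tolist(),int(s[4])) for c,s in blobs(masks(i1)["orange"],20)])
E
```

```text
((0.48727571964263916, -0.02157040685415268), 0.05521990358829498)
(np.float32(0.82647973), (np.float32(0.49271545), np.float32(-0.01879073)), ((0.49539914727211, -0.019656367599964142), (0.06615780293941498, 0.022313736379146576), 51.8255729675293)) (np.float64(1.4426674788402034), np.float64(0.04836474956838804))
(np.float32(0.8876889), (np.float32(0.4881603), np.float32(-0.022351446)), ((0.49008285999298096, -0.019893821328878403), (0.060526974499225616, 0.014417431317269802), 51.82097244262695)) (np.float64(1.4541688452257922), np.float64(0.04742575439052448))
[ 0.6642 -0.1122  0.0754] 0.25
[ 0.6628 -0.0477  0.0752] 0.28
[0.6588 0.019  0.0752] 0.29
mark [0.04333639 0.00355933]
clip tri [0.4923 0.0262 0.0557]
stripe tri [([258.0, 60.0], 111)]
```

Request:
{"fn": "step_arm", "kwargs": {
  "moves": [
    [0, -6, 18, -20, 0, 0, -0.12],
    [0, -12, 40, -60, 0, 0, -0.24],
    [0, -18, 60, -100, 0, 0, -0.36],
    [0, -24, 76, -135, 0, 0, -0.48],
    [0, -28, 88, -160, 0, 0, -0.6],
    [0, -28, 88, -170, 0, 0, -0.67],
    [0, -28, 88, -170, 0, 0, -0.67],
    [0, -28, 88, -170, 0, 0, -0.67],
    [0, -28, 88, -170, 0, 0, -0.67]
  ],
  "grip_force": 25
}}

```text
clock: 1.8
position: [0.4878, -0.0217, 0.132]
ee_rot: [0.9, 0.436, 0.001, 0.0]
ft_force: [-0.3, -0.6, 0.1]
grip_width: 0.998
grasp_force: 0.0
```

Request:
{"fn": "step_arm", "kwargs": {
  "moves": [
    [0, -1, 0, -25, 0, 0, 0],
    [0, -1, 0, -50, 0, 0, 0],
    [0, -1, 0, -69, 0, 0, 0],
    [0, -1, 0, -69, 0, 0, 0],
    [0.5, -1, 0, -69, 0, 0, 0],
    [1, -1, 0, -69, 0, 0, 0],
    [1, -1, 0, -69, 0, 0, 0],
    [1, -1, 0, -69, 0, 0, 0],
    [1, -1, 0, -69, 0, 0, 0]
  ]
}}

```text
clock: 2.7
position: [0.4861, -0.0214, 0.064]
ee_rot: [0.9, 0.435, 0.0, -0.0]
ft_force: [-22.5, 10.9, 33.7]
grip_width: 0.16
grasp_force: 50.1
```

Request:
{"fn": "step_arm", "kwargs": {
  "moves": [
    [1, -1, 0.5, 3, 0, 0, 0],
    [1, -1, 0.5, 3, 0, 0, 0]
  ],
  "grip_force": 25
}}

```text
clock: 2.9
position: [0.4854, -0.0213, 0.0649]
ee_rot: [0.9, 0.435, 0.001, 0.0]
ft_force: [6.0, 1.2, -12.4]
grip_width: 0.158
grasp_force: 28.0
```

Request:
{"fn": "step_arm", "kwargs": {
  "moves": [
    [1, 0, 0, -1, 0, 0, -0.1],
    [1, 0, 0, -1, 0, 0, -0.2],
    [1, 0, 0, -1, 0, 0, -0.3],
    [1, 0, 0, -1, 0, 0, -0.4],
    [1, 0, 0, -1, 0, 0, -0.5],
    [1, 0, 0, -1, 0, 0, -0.6],
    [1, 0, 0, -1, 0, 0, -0.7],
    [1, 0, 0, -1, 0, 0, -0.78],
    [1, 0, 0, -1, 0, 0, -0.84],
    [1, 0, 0, -1, 0, 0, -0.84]
  ]
}}

```text
clock: 3.9
position: [0.4856, -0.021, 0.0648]
ee_rot: [1.0, 0.031, 0.001, 0.0]
ft_force: [1.6, 0.3, 0.7]
grip_width: 0.161
grasp_force: 52.8
```

```bash
python3 -c "
from h import *
o=manip.get_obs();x=R.from_quat(o['ee_rot']).as_matrix()[:,0];print(np.arctan2(x[1],x[0]),o['torque'],o['ft_force'])"
```

```text
0.06241624724447932 [ 0.23611907 -0.36454924  1.20795233] [1.59446973 0.34506945 0.69617967]
```

Request:
{"fn": "step_arm", "kwargs": {
  "moves": [
    [0.6, 0, 0, 0, 0, 0, 0.03],
    [0.3, 0, 0, 0, 0, 0, 0.03],
    [0, 0, 0, 0, 0, 0, 0.03],
    [0, 0, 0, 0, 0, 0, 0.03],
    [0, 0, 0, 20, 0, 0, 0.03],
    [0, 0, 0, 50, 0, 0, 0.03],
    [0, 0, -15, 95, 0, 0, 0.15],
    [0, 0, -40, 140, 0, 0, 0.3],
    [0, 0, -60, 180, 0, 0, 0.45],
    [0, 0, -80, 210, 0, 0, 0.6]
  ]
}}

```text
clock: 4.9
position: [0.4852, -0.1026, 0.2774]
ee_rot: [0.945, 0.327, 0.001, 0.001]
ft_force: [0.5, -0.6, -0.4]
grip_width: 1.0
grasp_force: 0.0
```

Request:
{"fn": "step_arm", "kwargs": {
  "moves": [
    [0, 0, -20, 0, 0, 0, 0.15],
    [0, 0, -40, 5, 0, 0, 0.3],
    [0, 0, -60, 10, 0, 0, 0.45],
    [0, 0, -80, 15, 0, 0, 0.6],
    [0, 0, -90, 20, 0, 0, 0.75],
    [0, 0, -90, 20, 0, 0, 0.9],
    [0, 0, -90, 20, 0, 0, 0.95],
    [0, 0, -90, 20, 0, 0, 0.95],
    [0, 0, -90, 20, 0, 0, 0.95]
  ]
}}

```text
clock: 5.8
position: [0.4849, -0.1915, 0.2942]
ee_rot: [0.694, 0.72, 0.0, -0.0]
ft_force: [-0.5, 0.8, 1.0]
grip_width: 0.996
grasp_force: 0.0
```

```bash
python3 - <<'E'
from h import *
import pickle
im,K,Rw,C=snap("wrist"); cam=(K,Rw,C); pickle.dump((im,cam),open("d2.pkl","wb")); cv2.imwrite("pics/w2.png",im)
print(C.round(4),handle(im,cam),clipang(im,cam))
i1,c1=pickle.load(open("d1.pkl","rb"))
for a in discs(im):
    print(onz(a,cam,.0755).round(4))
    for b in discs(i1):
        p=tri([(a,cam),(b,c1)]); e=np.linalg.norm(proj(p,cam)-a)+np.linalg.norm(proj(p,c1)-b)
        if e<5 and .03<p[2]<.12: print("tri",p.round(4),e.round(2))
print(manip.get_obs()["position"])
E
```

```text
Traceback (most recent call last):
  File "h.py", line 57, in clipang
    q=min(q,key=lambda v:abs(np.linalg.norm(v)-.048)); return np.arctan2(q[1],q[0]),np.linalg.norm(q)
ValueError: min() iterable argument is empty
```

View pics/w2.png

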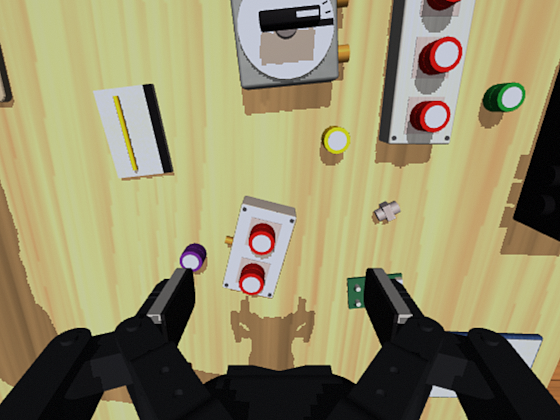

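The handle at (290,17) now points at the ground mark, with its stripe end to the right. The arrester caps are at (262,240) and (253,280).

```bash
python3 - <<'E'
from h import *
import pickle
im,cam=pickle.load(open("d2.pkl","rb"))
print(handle(im,cam))
i1,c1=pickle.load(open("d1.pkl","rb"))
for a in discs(im):
    print(onz(a,cam,.0755).round(4))
    for b in discs(i1):
        p=tri([(a,cam),(b,c1)]); e=np.linalg.norm(proj(p,cam)-a)+np.linalg.norm(proj(p,c1)-b)
        if e<5 and .03<p[2]<.12: print("tri",p.round(4),e.round(2))
o=manip.get_obs();x=R.from_quat(o['ee_rot']).as_matrix()[:,1];print(o["position"],np.arctan2(x[1],x[0]))
E
```

```text
(np.float32(0.07851435), (np.float32(0.48929563), np.float32(-0.02556782)), ((0.49382859468460083, -0.028169099241495132), (0.06592795997858047, 0.026131024584174156), 7.254146575927734))
[ 0.4525 -0.3453  0.0755]
tri [ 0.4525 -0.345   0.0759] 0.06
[ 0.4657 -0.2811  0.0755]
tri [ 0.4655 -0.2815  0.0745] 0.26
[ 0.6644 -0.1123  0.0755]
tri [ 0.6644 -0.1123  0.0755] 0.03
[ 0.663  -0.0478  0.0755]
tri [ 0.6628 -0.0478  0.0759] 0.16
[ 0.48497568 -0.19148215  0.29429943] 0.03825501962610575
```

Request:
{"fn": "step_arm", "kwargs": {
  "moves": [
    [0.2, -10, -45, -30, 0, 0, 0],
    [0.2, -20, -90, -70, 0, 0, 0],
    [0.2, -30, -130, -110, 0, 0, 0],
    [0.2, -32, -154, -145, 0, 0, 0],
    [0.2, -32, -154, -180, 0, 0, 0],
    [0.2, -32, -154, -205, 0, 0, 0],
    [0.2, -32, -154, -225, 0, 0, 0],
    [0.2, -32, -154, -239, 0, 0, 0],
    [0.2, -32, -154, -240, 0, 0, 0],
    [0.2, -32, -154, -240, 0, 0, 0]
  ],
  "grip_force": 25
}}

```text
clock: 6.85
position: [0.4534, -0.3456, 0.0549]
ee_rot: [0.693, 0.721, 0.0, 0.0]
ft_force: [-0.2, 0.2, 0.4]
grip_width: 0.8
grasp_force: 0.0
```

Request:
{"fn": "step_arm", "kwargs": {
  "moves": [
    [0.5, 0, 0, 0, 0, 0, 0],
    [0.8, 0, 0, 0, 0, 0, 0],
    [1, 0, 0, 0, 0, 0, 0],
    [1, 0, 0, 0, 0, 0, 0],
    [1, 0, 0, 0, 0, 0, 0]
  ]
}}

```text
clock: 7.35
position: [0.4536, -0.3458, 0.0555]
ee_rot: [0.693, 0.721, 0.0, 0.001]
ft_force: [-0.8, 0.5, 5.2]
grip_width: 0.409
grasp_force: 24.5
```

Request:
{"fn": "step_arm", "kwargs": {
  "moves": [
    [1, 0, 0, 10, 0, 0, 0],
    [1, 0, 0, 30, 0, 0, 0],
    [1, 0, 0, 65, 0, 0, 0],
    [1, 0, 10, 105, 0, 0, 0],
    [1, 5, 40, 145, 0, 0, 0],
    [1, 15, 85, 180, 0, 0, 0],
    [1, 20, 130, 195, 0, 0, 0],
    [1, 25, 180, 195, 0, 0, 0],
    [1, 25, 230, 195, 0, 0, -0.05],
    [1, 25, 280, 195, 0, 0, -0.1]
  ]
}}

```text
clock: 8.35
position: [0.4778, -0.0689, 0.2505]
ee_rot: [0.729, 0.685, 0.001, 0.001]
ft_force: [1.2, 0.5, -1.1]
grip_width: 0.411
grasp_force: 25.1
```

Request:
{"fn": "step_arm", "kwargs": {
  "moves": [
    [1, -5, 50, 0, 0, 0, -0.03],
    [1, -10, 100, 0, 0, 0, -0.06],
    [1, -20, 150, 0, 0, 0, -0.07],
    [1, -30, 200, 0, 0, 0, -0.07],
    [1, -40, 240, 0, 0, 0, -0.07],
    [1, -45, 260, 0, 0, 0, -0.07],
    [1, -45, 265, 0, 0, 0, -0.07],
    [1, -45, 265, 0, 0, 0, -0.07],
    [1, -45, 265, 0, 0, 0, -0.07]
  ]
}}

```text
clock: 9.25
position: [0.4335, 0.1928, 0.2496]
ee_rot: [0.752, 0.659, 0.0, 0.0]
ft_force: [0.3, -0.6, -0.7]
grip_width: 0.408
grasp_force: 25.1
```

```bash
cat >> h.py <<'E'
SLOTS=[(-.031,-.062),(.031,-.062),(-.031,0),(.031,0),(-.031,.062),(.031,.062)]
def tray(im,cam,z=.014):
    m=masks(im)["blue"].astype(np.uint8); cs,_=cv2.findContours(m,cv2.RETR_EXTERNAL,cv2.CHAIN_APPROX_NONE); c=max(cs,key=cv2.contourArea)
    P=np.array([onz(p,cam,z)[:2] for p in cv2.convexHull(c)[:,0]]).astype(np.float32)
    r=cv2.minAreaRect(P); b=cv2.boxPoints(r); e=[b[1]-b[0],b[2]-b[1]]; L=max(e,key=np.linalg.norm)
    if L[1]<0:L=-L
    yaw=-np.arctan2(L[0],L[1]); return np.array(r[0]),yaw,sorted(r[1]),(P.min(0),P.max(0))
def slots(c,yaw):
    k,s=np.cos(yaw),np.sin(yaw); return np.array([c+[k*x-s*y,s*x+k*y] for x,y in SLOTS])
def report(tag):
    im,K,Rw,C=snap("wrist"); cam=(K,Rw,C); cv2.imwrite(f"pics/{tag}.png",im)
    import pickle; pickle.dump((im,cam),open(tag+".pkl","wb"))
    t=tray(im,cam); print("tray",t[0].round(4),t[1].round(3),np.array(t[2]).round(4))
    print("slots mm",(slots(t[0],t[1])*1000).round(1).tolist())
    print("discs z75.5",[onz(a,cam,.0755)[:2].round(4).tolist() for a in discs(im)])
    print("discs z36",[onz(a,cam,.036)[:2].round(4).tolist() for a in discs(im)])
    o=manip.get_obs();x=R.from_quat(o['ee_rot']).as_matrix()[:,1];print("tcp",(o["position"]*1000).round(1),"close",np.arctan2(x[1],x[0]).round(3),o["grip_width"])
E
python3 -c "
from h import *
report('t1')"
```

```text
tray [0.4327 0.2981] -0.143 [0.1271 0.1768]
slots mm [[393.2, 241.2], [454.5, 232.4], [402.0, 302.6], [463.4, 293.7], [410.8, 363.9], [472.2, 355.1]]
discs z75.5 [[0.6622, -0.0476], [0.6582, 0.019], [0.418, 0.0643], [0.6578, 0.0823]]
discs z36 [[0.6892, -0.0878], [0.6847, -0.0129], [0.4145, 0.038], [0.6842, 0.0583]]
tcp [433.6 192.7 249.5] close -0.132 0.4111878938187715
```

View pics/t1.png

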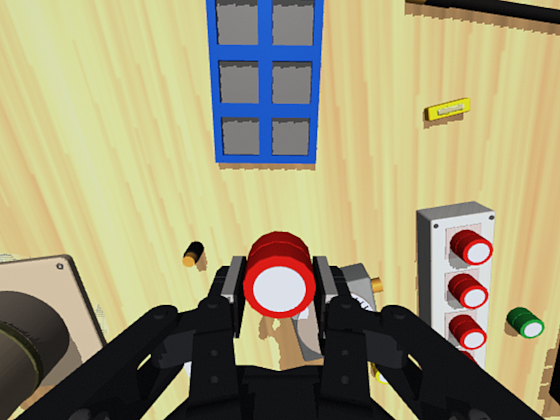

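The tray spans (208–323, 0–163) with its far edge cut off, and the held cap hangs straight at (280,280). I'll move closer and look again.

Request:
{"fn": "step_arm", "kwargs": {
  "moves": [
    [1, 0, 40, 0, 0, 0, -0.01],
    [1, 0, 65, 0, 0, 0, -0.01],
    [1, 0, 65, 0, 0, 0, -0.01],
    [1, 0, 65, 0, 0, 0, -0.01]
  ]
}}

```text
clock: 9.7
position: [0.4335, 0.2582, 0.2492]
ee_rot: [0.755, 0.656, -0.0, 0.0]
ft_force: [-0.1, -0.3, -0.0]
grip_width: 0.413
grasp_force: 25.1
```

```bash
python3 -c "
from h import *
import pickle
report('t2')
# height check: near rim corners in both views
def corners(t):
    im,cam=pickle.load(open(t+'.pkl','rb'));m=masks(im)['blue'].astype(np.uint8)
    cs,_=cv2.findContours(m,cv2.RETR_EXTERNAL,cv2.CHAIN_APPROX_NONE);c=max(cs,key=cv2.contourArea)[:,0]
    return c[np.argmax(c[:,1]+c[:,0])],c[np.argmax(c[:,1]-c[:,0])],cam
a=corners('t1');b=corners('t2')
for i in (0,1): print(tri([(a[i],a[2]),(b[i],b[2])]).round(4))"
```

```text
tray [0.4335 0.3045] -0.143 [0.1271 0.1876]
slots mm [[394.0, 247.5], [455.4, 238.7], [402.8, 308.9], [464.2, 300.1], [411.7, 370.3], [473.0, 361.4]]
discs z75.5 [[0.6581, 0.0191], [0.6577, 0.0824], [0.4167, 0.13]]
discs z36 [[0.6844, -0.021], [0.6841, 0.0502], [0.413, 0.1038]]
tcp [433.6 257.6 249.2] close -0.142 0.4086675842995511
[0.4826 0.2007 0.0085]
[0.3586 0.2211 0.0157]
```

Request:
{"fn": "step_arm", "kwargs": {
  "moves": [
    [1, -8, 40, -25, 0, 0, 0],
    [1, -16, 80, -60, 0, 0, 0],
    [1, -22, 113, -100, 0, 0, 0],
    [1, -22, 113, -140, 0, 0, 0],
    [1, -22, 113, -175, 0, 0, 0],
    [1, -22, 113, -200, 0, 0, 0],
    [1, -22, 113, -215, 0, 0, 0],
    [1, -22, 113, -225, 0, 0, 0],
    [1, -22, 113, -231, 0, 0, 0],
    [1, -22, 113, -231, 0, 0, 0]
  ]
}}

```text
clock: 10.75
position: [0.4114, 0.372, 0.0185]
ee_rot: [0.755, 0.656, 0.0, 0.0]
ft_force: [0.0, -0.1, 0.7]
grip_width: 0.411
grasp_force: 25.1
```

Request:
{"fn": "step_arm", "kwargs": {
  "moves": [
    [1, 0, -1, -1, 0, 0, 0],
    [0.5, 0, -1, -1, 0, 0, 0],
    [0.45, 0, -1, -1, 0, 0, 0],
    [0.45, 0, -1, -1, 0, 0, 0],
    [0.45, 0, -1, 15, 0, 0, 0],
    [0.45, 0, -1, 45, 0, 0, 0],
    [0.3, 10, -40, 90, 0, 0, 0],
    [0.2, 25, -85, 140, 0, 0, 0],
    [0.2, 35, -135, 180, 0, 0, 0],
    [0.2, 40, -180, 215, 0, 0, 0]
  ]
}}

```text
clock: 11.75
position: [0.4449, 0.23, 0.2031]
ee_rot: [0.755, 0.656, 0.001, 0.0]
ft_force: [0.5, 0.3, 0.3]
grip_width: 0.8
grasp_force: 0.0
```

```bash
python3 -c "
from h import *
report('t3')"
```

```text
tray [0.4334 0.3042] -0.144 [0.1271 0.1893]
slots mm [[393.8, 247.3], [455.2, 238.4], [402.7, 308.6], [464.1, 299.7], [411.6, 370.0], [473.0, 361.1]]
discs z75.5 [[0.6577, 0.0823], [0.4191, 0.3643]]
discs z36 [[0.6869, 0.0488], [0.4134, 0.372]]
tcp [448.7 224.2 208.1] close -0.147 0.8010118558754759
```

View pics/t3.png

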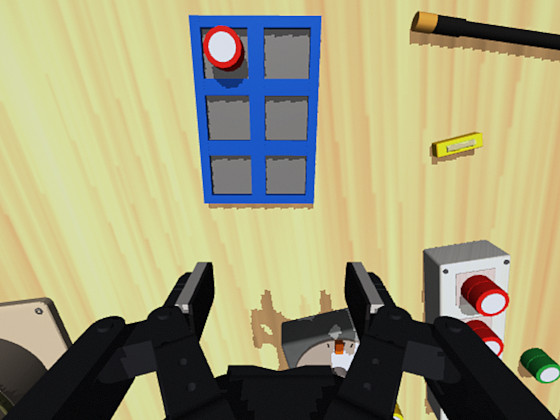

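The first cap sits in the far-left compartment at (222,47). The rest of the tray is empty, and the tray itself hasn't moved. Next cap.

Request:
{"fn": "step_arm", "kwargs": {
  "moves": [
    [0.2, 30, -20, 0, 0, 0, 0],
    [0.2, 65, -45, 0, 0, 0, 0],
    [0.2, 100, -68, 0, 0, 0, 0],
    [0.2, 135, -92, 0, 0, 0, 0],
    [0.2, 170, -116, 0, 0, 0, 0],
    [0.2, 200, -136, -20, 0, 0, 0],
    [0.2, 209, -142, -50, 0, 0, 0],
    [0.2, 209, -142, -80, 0, 0, 0],
    [0.2, 209, -142, -80, 0, 0, 0],
    [0.2, 209, -142, -80, 0, 0, 0]
  ]
}}

```text
clock: 12.8
position: [0.6535, 0.0896, 0.1218]
ee_rot: [0.755, 0.656, -0.0, -0.0]
ft_force: [-0.3, 0.6, 0.9]
grip_width: 0.797
grasp_force: 0.0
```

Request:
{"fn": "step_arm", "kwargs": {
  "moves": [
    [0.2, 4.5, -7, -20, 0, 0, 0],
    [0.2, 4.5, -7, -45, 0, 0, 0],
    [0.2, 4.5, -7, -62, 0, 0, 0],
    [0.2, 4.5, -7, -67, 0, 0, 0],
    [0.2, 4.5, -7, -67, 0, 0, 0],
    [0.6, 4.5, -7, -67, 0, 0, 0],
    [1, 4.5, -7, -67, 0, 0, 0],
    [1, 4.5, -7, -67, 0, 0, 0],
    [1, 4.5, -7, -67, 0, 0, 0],
    [1, 4.5, -7, -67, 0, 0, 0]
  ]
}}

```text
clock: 13.8
position: [0.6587, 0.0824, 0.0557]
ee_rot: [0.755, 0.656, 0.001, 0.0]
ft_force: [-1.9, 0.6, 4.7]
grip_width: 0.413
grasp_force: 24.6
```

Request:
{"fn": "step_arm", "kwargs": {
  "moves": [
    [1, 0, 0, 10, 0, 0, 0],
    [1, 0, 0, 30, 0, 0, 0],
    [1, 0, 0, 60, 0, 0, 0],
    [1, -20, 12, 95, 0, 0, 0],
    [1, -55, 36, 120, 0, 0, 0],
    [1, -95, 62, 145, 0, 0, 0],
    [1, -135, 88, 160, 0, 0, 0],
    [1, -170, 112, 165, 0, 0, 0],
    [1, -200, 132, 165, 0, 0, 0],
    [1, -214, 143, 165, 0, 0, 0]
  ]
}}

```text
clock: 14.8
position: [0.4417, 0.2275, 0.221]
ee_rot: [0.754, 0.657, 0.001, 0.0]
ft_force: [0.8, -0.1, -0.8]
grip_width: 0.406
grasp_force: 25.1
```

Request:
{"fn": "step_arm", "kwargs": {
  "moves": [
    [1, 0, 0, 0, 0, 0, 0],
    [1, 0, 0, 0, 0, 0, 0],
    [1, 0, 0, 0, 0, 0, 0]
  ]
}}

```text
clock: 15.1
position: [0.4451, 0.2243, 0.2195]
ee_rot: [0.755, 0.655, 0.0, 0.0]
ft_force: [0.4, -0.5, -0.2]
grip_width: 0.412
grasp_force: 25.1
```

```bash
python3 -c "
from h import *
report('t4')"
```

```text
tray [0.4334 0.304 ] -0.143 [0.1271 0.1885]
slots mm [[393.9, 247.0], [455.3, 238.2], [402.8, 308.4], [464.1, 299.6], [411.6, 369.8], [473.0, 360.9]]
discs z75.5 [[0.6581, 0.019], [0.431, 0.1148], [0.4189, 0.3641]]
discs z36 [[0.6856, -0.0205], [0.4272, 0.0884], [0.4135, 0.3721]]
tcp [445.1 224.2 219.3] close -0.142 0.4095346554977173
```

Request:
{"fn": "step_arm", "kwargs": {
  "moves": [
    [1, 9, 45, -10, 0, 0, 0],
    [1, 18, 90, -35, 0, 0, 0],
    [1, 28, 130, -75, 0, 0, 0],
    [1, 28, 137, -120, 0, 0, 0],
    [1, 28, 137, -155, 0, 0, 0],
    [1, 28, 137, -180, 0, 0, 0],
    [1, 28, 137, -193, 0, 0, 0],
    [1, 28, 137, -200, 0, 0, 0],
    [1, 28, 137, -202, 0, 0, 0],
    [1, 28, 137, -202, 0, 0, 0]
  ]
}}

```text
clock: 16.15
position: [0.473, 0.3625, 0.0183]
ee_rot: [0.755, 0.656, 0.001, 0.0]
ft_force: [0.6, 0.6, -0.3]
grip_width: 0.407
grasp_force: 25.1
```

Request:
{"fn": "step_arm", "kwargs": {
  "moves": [
    [0.5, 0, 0, 0, 0, 0, 0],
    [0.45, 0, 0, 0, 0, 0, 0],
    [0.45, 0, 0, 0, 0, 0, 0],
    [0.45, 0, 0, 15, 0, 0, 0],
    [0.45, 0, 0, 45, 0, 0, 0],
    [0.3, 15, -30, 85, 0, 0, 0],
    [0.2, 40, -60, 125, 0, 0, 0],
    [0.2, 70, -95, 125, 0, 0, 0],
    [0.2, 70, -95, 125, 0, 0, 0],
    [0.2, 70, -95, 125, 0, 0, 0]
  ]
}}

```text
clock: 17.15
position: [0.5432, 0.2658, 0.1434]
ee_rot: [0.756, 0.655, 0.001, 0.0]
ft_force: [-0.7, 1.0, -0.5]
grip_width: 0.798
grasp_force: 0.0
```

Request:
{"fn": "step_arm", "kwargs": {
  "moves": [
    [0.2, 18, -40, 0, 0, 0, 0],
    [0.2, 38, -82, 0, 0, 0, 0],
    [0.2, 58, -125, 0, 0, 0, 0],
    [0.2, 78, -168, 0, 0, 0, 0],
    [0.2, 98, -210, 0, 0, 0, 0],
    [0.2, 115, -247, -5, 0, 0, 0],
    [0.2, 115, -247, -35, 0, 0, 0],
    [0.2, 115, -247, -65, 0, 0, 0],
    [0.2, 115, -247, -86, 0, 0, 0],
    [0.2, 115, -247, -89, 0, 0, 0]
  ]
}}

```text
clock: 18.15
position: [0.6548, 0.0222, 0.0502]
ee_rot: [0.754, 0.657, -0.002, -0.002]
ft_force: [-0.8, -0.0, 0.6]
grip_width: 0.796
grasp_force: 0.0
```

Request:
{"fn": "step_arm", "kwargs": {
  "moves": [
    [0.2, 0, 0, 0, 0, 0, 0],
    [0.2, 0, 0, 0, 0, 0, 0],
    [0.6, 0, 0, 0, 0, 0, 0],
    [1, 0, 0, 0, 0, 0, 0],
    [1, 0, 0, 0, 0, 0, 0],
    [1, 0, 0, 0, 0, 0, 0],
    [1, 0, 0, 0, 0, 0, 0]
  ]
}}

```text
clock: 18.85
position: [0.6577, 0.0203, 0.0544]
ee_rot: [0.755, 0.656, 0.001, 0.0]
ft_force: [-1.3, -0.4, 6.4]
grip_width: 0.409
grasp_force: 24.6
```

Request:
{"fn": "step_arm", "kwargs": {
  "moves": [
    [1, 0, 0, 10, 0, 0, 0],
    [1, 0, 0, 30, 0, 0, 0],
    [1, 0, 0, 65, 0, 0, 0],
    [1, -15, 14, 105, 0, 0, 0],
    [1, -45, 43, 135, 0, 0, 0],
    [1, -80, 76, 155, 0, 0, 0],
    [1, -115, 110, 165, 0, 0, 0],
    [1, -150, 144, 165, 0, 0, 0],
    [1, -184, 177, 165, 0, 0, 0],
    [1, -213, 204, 165, 0, 0, 0]
  ]
}}

```text
clock: 19.85
position: [0.442, 0.2262, 0.2192]
ee_rot: [0.754, 0.657, 0.001, 0.0]
ft_force: [-0.6, 0.1, 1.3]
grip_width: 0.413
grasp_force: 25.1
```

Request:
{"fn": "step_arm", "kwargs": {
  "moves": [
    [1, 0, 0, 0, 0, 0, 0],
    [1, 0, 0, 0, 0, 0, 0],
    [1, 0, 0, 0, 0, 0, 0]
  ]
}}

```text
clock: 20.15
position: [0.4451, 0.2231, 0.2185]
ee_rot: [0.755, 0.655, 0.0, 0.0]
ft_force: [-0.4, -0.8, -0.6]
grip_width: 0.408
grasp_force: 25.1
```

```bash
python3 -c "
from h import *
report('t5')"
```

```text
tray [0.4335 0.3043] -0.143 [0.1271 0.1884]
slots mm [[394.0, 247.4], [455.4, 238.5], [402.9, 308.8], [464.2, 299.9], [411.7, 370.1], [473.1, 361.3]]
discs z75.5 [[0.4305, 0.1099], [0.4731, 0.3554], [0.419, 0.3639]]
discs z36 [[0.4266, 0.0829], [0.4752, 0.3623], [0.4135, 0.372]]
tcp [445.1 223.  218.3] close -0.142 0.41156023462990726
```

Request:
{"fn": "step_arm", "kwargs": {
  "moves": [
    [1, 9, 37, -20, 0, 0, 0],
    [1, 19, 77, -55, 0, 0, 0],
    [1, 19, 77, -95, 0, 0, 0],
    [1, 19, 77, -135, 0, 0, 0],
    [1, 19, 77, -170, 0, 0, 0],
    [1, 19, 77, -190, 0, 0, 0],
    [1, 19, 77, -199, 0, 0, 0],
    [1, 19, 77, -202, 0, 0, 0],
    [1, 19, 77, -202, 0, 0, 0],
    [1, 19, 77, -202, 0, 0, 0]
  ]
}}

```text
clock: 21.2
position: [0.4641, 0.3015, 0.0175]
ee_rot: [0.755, 0.656, 0.001, 0.0]
ft_force: [0.3, 0.8, 0.8]
grip_width: 0.411
grasp_force: 25.1
```

Request:
{"fn": "step_arm", "kwargs": {
  "moves": [
    [0.5, 0, 0, 0, 0, 0, 0],
    [0.45, 0, 0, 0, 0, 0, 0],
    [0.45, 0, 0, 0, 0, 0, 0],
    [0.45, 0, 0, 15, 0, 0, 0],
    [0.45, 0, 0, 45, 0, 0, 0],
    [0.3, 15, -30, 85, 0, 0, 0],
    [0.2, 40, -60, 125, 0, 0, 0],
    [0.2, 70, -95, 125, 0, 0, 0],
    [0.2, 70, -95, 125, 0, 0, 0],
    [0.2, 70, -95, 125, 0, 0, 0]
  ]
}}

```text
clock: 22.2
position: [0.534, 0.2049, 0.1423]
ee_rot: [0.756, 0.655, 0.0, 0.0]
ft_force: [-0.5, 0.5, 0.5]
grip_width: 0.799
grasp_force: 0.0
```

Request:
{"fn": "step_arm", "kwargs": {
  "moves": [
    [0.2, 20, -40, 0, 0, 0, 0],
    [0.2, 42, -82, 0, 0, 0, 0],
    [0.2, 64, -125, 0, 0, 0, 0],
    [0.2, 86, -168, 0, 0, 0, 0],
    [0.2, 108, -210, 0, 0, 0, 0],
    [0.2, 129, -252, 0, 0, 0, 0],
    [0.2, 129, -252, 0, 0, 0, 0],
    [0.2, 129, -252, -35, 0, 0, 0],
    [0.2, 129, -252, -70, 0, 0, 0],
    [0.2, 129, -252, -84, 0, 0, 0]
  ]
}}

```text
clock: 23.2
position: [0.6598, -0.0437, 0.0537]
ee_rot: [0.754, 0.657, -0.002, -0.002]
ft_force: [-0.6, -0.6, -0.5]
grip_width: 0.799
grasp_force: 0.0
```

Request:
{"fn": "step_arm", "kwargs": {
  "moves": [
    [0.2, 0, 0, -3, 0, 0, 0],
    [0.2, 0, 0, -3, 0, 0, 0],
    [0.6, 0, 0, -3, 0, 0, 0],
    [1, 0, 0, -3, 0, 0, 0],
    [1, 0, 0, -3, 0, 0, 0],
    [1, 0, 0, -3, 0, 0, 0],
    [1, 0, 0, -3, 0, 0, 0]
  ]
}}

```text
clock: 23.9
position: [0.6631, -0.0458, 0.056]
ee_rot: [0.755, 0.656, 0.001, 0.001]
ft_force: [-1.4, 0.3, 6.6]
grip_width: 0.408
grasp_force: 24.5
```

Request:
{"fn": "step_arm", "kwargs": {
  "moves": [
    [1, 0, 0, 10, 0, 0, 0],
    [1, 0, 0, 30, 0, 0, 0],
    [1, 0, 0, 65, 0, 0, 0],
    [1, -12, 14, 105, 0, 0, 0],
    [1, -40, 48, 135, 0, 0, 0],
    [1, -70, 84, 155, 0, 0, 0],
    [1, -100, 120, 163, 0, 0, 0],
    [1, -130, 157, 163, 0, 0, 0],
    [1, -160, 194, 163, 0, 0, 0],
    [1, -190, 231, 163, 0, 0, 0]
  ]
}}

```text
clock: 24.9
position: [0.4708, 0.1865, 0.2183]
ee_rot: [0.755, 0.656, 0.001, 0.001]
ft_force: [0.8, 1.9, 0.2]
grip_width: 0.408
grasp_force: 25.1
```

Request:
{"fn": "step_arm", "kwargs": {
  "moves": [
    [1, -28, 35, 0, 0, 0, 0],
    [1, -28, 35, 0, 0, 0, 0],
    [1, -28, 35, 0, 0, 0, 0],
    [1, -28, 35, 0, 0, 0, 0]
  ]
}}

```text
clock: 25.3
position: [0.445, 0.2191, 0.2176]
ee_rot: [0.755, 0.655, 0.0, 0.0]
ft_force: [-0.0, -0.8, -0.2]
grip_width: 0.41
grasp_force: 25.2
```

```bash
python3 -c "
from h import *
report('t6')"
```

```text
tray [0.4336 0.3044] -0.143 [0.1271 0.1885]
slots mm [[394.0, 247.4], [455.4, 238.6], [402.9, 308.8], [464.2, 299.9], [411.7, 370.1], [473.1, 361.3]]
discs z75.5 [[0.4305, 0.1075], [0.4648, 0.3004], [0.4731, 0.3549], [0.419, 0.3633]]
discs z36 [[0.4267, 0.0807], [0.4657, 0.3003], [0.4752, 0.3623], [0.4135, 0.372]]
tcp [445.  219.  217.4] close -0.142 0.4136334002849821
```

Request:
{"fn": "step_arm", "kwargs": {
  "moves": [
    [1, -20, 44, -15, 0, 0, 0],
    [1, -42, 89, -45, 0, 0, 0],
    [1, -42, 89, -85, 0, 0, 0],
    [1, -42, 89, -125, 0, 0, 0],
    [1, -42, 89, -160, 0, 0, 0],
    [1, -42, 89, -185, 0, 0, 0],
    [1, -42, 89, -197, 0, 0, 0],
    [1, -42, 89, -200, 0, 0, 0],
    [1, -42, 89, -200, 0, 0, 0],
    [1, -42, 89, -200, 0, 0, 0]
  ]
}}

```text
clock: 26.35
position: [0.4032, 0.3092, 0.018]
ee_rot: [0.755, 0.655, 0.001, 0.0]
ft_force: [-0.7, -0.1, 0.4]
grip_width: 0.411
grasp_force: 25.5
```

Request:
{"fn": "step_arm", "kwargs": {
  "moves": [
    [0.5, 0, 0, 0, 0, 0, 0],
    [0.45, 0, 0, 0, 0, 0, 0],
    [0.45, 0, 0, 0, 0, 0, 0],
    [0.45, 0, 0, 15, 0, 0, 0],
    [0.45, 0, 0, 45, 0, 0, 0],
    [0.3, 25, -30, 85, 0, 0, 0],
    [0.2, 60, -60, 125, 0, 0, 0],
    [0.2, 95, -95, 125, 0, 0, 0],
    [0.2, 95, -95, 125, 0, 0, 0],
    [0.2, 95, -95, 125, 0, 0, 0]
  ]
}}

```text
clock: 27.35
position: [0.499, 0.212, 0.1435]
ee_rot: [0.756, 0.654, 0.001, 0.0]
ft_force: [-0.7, 0.9, -0.4]
grip_width: 0.799
grasp_force: 0.0
```

Request:
{"fn": "step_arm", "kwargs": {
  "moves": [
    [0.2, 20, -38, 0, 0, 0, 0],
    [0.2, 42, -80, 0, 0, 0, 0],
    [0.2, 64, -122, 0, 0, 0, 0],
    [0.2, 86, -164, 0, 0, 0, 0],
    [0.2, 108, -206, 0, 0, 0, 0],
    [0.2, 130, -248, 0, 0, 0, 0],
    [0.2, 150, -290, 0, 0, 0, 0],
    [0.2, 165, -324, 0, 0, 0, 0],
    [0.2, 165, -324, 0, 0, 0, 0],
    [0.2, 165, -324, -30, 0, 0, 0]
  ]
}}

```text
clock: 28.35
position: [0.6646, -0.1092, 0.1158]
ee_rot: [0.755, 0.656, 0.003, 0.002]
ft_force: [1.7, 0.5, -0.0]
grip_width: 0.801
grasp_force: 0.0
```

Request:
{"fn": "step_arm", "kwargs": {
  "moves": [
    [0.2, 0, 0, -30, 0, 0, 0],
    [0.2, 0, 0, -52, 0, 0, 0],
    [0.2, 0, 0, -58, 0, 0, 0],
    [0.2, 0, 0, -58, 0, 0, 0],
    [0.2, 0, 0, -58, 0, 0, 0]
  ]
}}

```text
clock: 28.85
position: [0.663, -0.109, 0.0558]
ee_rot: [0.755, 0.656, 0.001, 0.0]
ft_force: [-0.7, -1.2, 0.9]
grip_width: 0.798
grasp_force: 0.0
```

Request:
{"fn": "step_arm", "kwargs": {
  "moves": [
    [0.2, 1, -3, -1, 0, 0, 0],
    [0.2, 1, -3, -1, 0, 0, 0],
    [0.6, 1, -3, -1, 0, 0, 0],
    [1, 1, -3, -1, 0, 0, 0],
    [1, 1, -3, -1, 0, 0, 0],
    [1, 1, -3, -1, 0, 0, 0],
    [1, 1, -3, -1, 0, 0, 0]
  ]
}}

```text
clock: 29.55
position: [0.6634, -0.1128, 0.0536]
ee_rot: [0.755, 0.656, 0.0, 0.0]
ft_force: [-0.3, 0.4, 5.2]
grip_width: 0.411
grasp_force: 25.0
```

Request:
{"fn": "step_arm", "kwargs": {
  "moves": [
    [1, 0, 0, 10, 0, 0, 0],
    [1, 0, 0, 30, 0, 0, 0],
    [1, 0, 0, 65, 0, 0, 0],
    [1, -10, 15, 105, 0, 0, 0],
    [1, -30, 45, 135, 0, 0, 0],
    [1, -53, 80, 155, 0, 0, 0],
    [1, -79, 120, 163, 0, 0, 0],
    [1, -105, 160, 163, 0, 0, 0],
    [1, -131, 200, 163, 0, 0, 0],
    [1, -157, 240, 163, 0, 0, 0]
  ]
}}

```text
clock: 30.55
position: [0.5049, 0.1286, 0.2169]
ee_rot: [0.755, 0.656, 0.0, 0.0]
ft_force: [0.4, -0.0, -0.3]
grip_width: 0.41
grasp_force: 25.1
```

Request:
{"fn": "step_arm", "kwargs": {
  "moves": [
    [1, -26, 40, 0, 0, 0, 0],
    [1, -52, 80, 0, 0, 0, 0],
    [1, -62, 88, 0, 0, 0, 0],
    [1, -62, 88, 0, 0, 0, 0],
    [1, -62, 88, 0, 0, 0, 0],
    [1, -62, 88, 0, 0, 0, 0]
  ]
}}

```text
clock: 31.15
position: [0.4452, 0.2137, 0.2163]
ee_rot: [0.756, 0.655, 0.0, 0.0]
ft_force: [0.7, -0.5, -0.8]
grip_width: 0.409
grasp_force: 25.1
```

```bash
python3 -c "
from h import *
report('t7')"
```

```text
tray [0.4335 0.304 ] -0.144 [0.1272 0.1879]
slots mm [[393.9, 247.1], [455.3, 238.2], [402.8, 308.5], [464.2, 299.6], [411.7, 369.8], [473.1, 360.9]]
discs z75.5 [[0.431, 0.1051], [0.4113, 0.3061], [0.4648, 0.2997], [0.4731, 0.3542], [0.419, 0.3627]]
discs z36 [[0.4272, 0.0785], [0.4047, 0.3075], [0.4657, 0.3003], [0.4752, 0.3624], [0.4135, 0.372]]
tcp [445.1 213.8 216.2] close -0.143 0.4110075824817455
```

Request:
{"fn": "step_arm", "kwargs": {
  "moves": [
    [1, 10, 24, -30, 0, 0, 0],
    [1, 10, 24, -70, 0, 0, 0],
    [1, 10, 24, -110, 0, 0, 0],
    [1, 10, 24, -145, 0, 0, 0],
    [1, 10, 24, -175, 0, 0, 0],
    [1, 10, 24, -192, 0, 0, 0],
    [1, 10, 24, -199, 0, 0, 0],
    [1, 10, 24, -200, 0, 0, 0],
    [1, 10, 24, -200, 0, 0, 0]
  ]
}}

```text
clock: 32.1
position: [0.4549, 0.2392, 0.017]
ee_rot: [0.755, 0.656, 0.001, 0.0]
ft_force: [0.5, -0.3, -0.3]
grip_width: 0.411
grasp_force: 25.1
```

Request:
{"fn": "step_arm", "kwargs": {
  "moves": [
    [0.5, 0, 0, 0, 0, 0, 0],
    [0.45, 0, 0, 0, 0, 0, 0],
    [0.45, 0, 0, 0, 0, 0, 0],
    [0.45, 0, 0, 15, 0, 0, 0],
    [0.45, 0, 0, 45, 0, 0, 0],
    [0.3, 5, -30, 90, 0, 0, 0],
    [0.2, 10, -70, 120, 0, 0, 0],
    [0.2, 15, -110, 130, 0, 0, 0],
    [0.2, 20, -155, 130, 0, 0, 0],
    [0.2, 20, -200, 130, 0, 0, 0]
  ]
}}

```text
clock: 33.1
position: [0.4749, 0.0376, 0.1484]
ee_rot: [0.755, 0.656, 0.001, 0.001]
ft_force: [0.1, -0.4, -0.5]
grip_width: 0.801
grasp_force: 0.0
```

Request:
{"fn": "step_arm", "kwargs": {
  "moves": [
    [0.2, 0, -45, 0, 0, 0, 0],
    [0.2, 0, -90, 0, 0, 0, 0],
    [0.2, 0, -135, 0, 0, 0, 0],
    [0.2, 0, -180, 0, 0, 0, 0],
    [0.2, -5, -225, 0, 0, 0, 0],
    [0.2, -10, -265, 0, 0, 0, 0],
    [0.2, -10, -300, 0, 0, 0, 0],
    [0.2, -10, -315, 0, 0, 0, 0],
    [0.2, -10, -315, 0, 0, 0, 0],
    [0.2, -10, -315, 0, 0, 0, 0]
  ]
}}

```text
clock: 34.1
position: [0.4646, -0.2745, 0.1467]
ee_rot: [0.754, 0.656, 0.0, -0.0]
ft_force: [-0.5, 0.0, 0.2]
grip_width: 0.797
grasp_force: 0.0
```

Request:
{"fn": "step_arm", "kwargs": {
  "moves": [
    [0.2, 1, -5, -25, 0, 0, 0],
    [0.2, 1, -5, -55, 0, 0, 0],
    [0.2, 1, -5, -80, 0, 0, 0],
    [0.2, 1, -5, -91, 0, 0, 0],
    [0.2, 1, -5, -91, 0, 0, 0],
    [0.2, 1, -5, -91, 0, 0, 0]
  ]
}}

```text
clock: 34.7
position: [0.466, -0.2803, 0.0564]
ee_rot: [0.754, 0.656, 0.0, 0.001]
ft_force: [-0.1, 0.5, 0.4]
grip_width: 0.801
grasp_force: 0.0
```

Request:
{"fn": "step_arm", "kwargs": {
  "moves": [
    [0.2, 0, 0, 0, 0, 0, 0],
    [0.6, 0, 0, 0, 0, 0, 0],
    [1, 0, 0, 0, 0, 0, 0],
    [1, 0, 0, 0, 0, 0, 0],
    [1, 0, 0, 0, 0, 0, 0],
    [1, 0, 0, 0, 0, 0, 0]
  ]
}}

```text
clock: 35.3
position: [0.4655, -0.281, 0.056]
ee_rot: [0.755, 0.656, 0.0, 0.0]
ft_force: [-1.7, -0.0, 6.0]
grip_width: 0.413
grasp_force: 24.5
```

Request:
{"fn": "step_arm", "kwargs": {
  "moves": [
    [1, 0, 0, 10, 0, 0, 0],
    [1, 0, 0, 30, 0, 0, 0],
    [1, 0, 0, 65, 0, 0, 0],
    [1, 0, 15, 105, 0, 0, 0],
    [1, 0, 50, 140, 0, 0, 0],
    [1, 0, 90, 160, 0, 0, 0],
    [1, 0, 135, 165, 0, 0, 0],
    [1, 0, 180, 165, 0, 0, 0],
    [1, 0, 225, 165, 0, 0, 0],
    [1, 0, 270, 165, 0, 0, 0]
  ]
}}

```text
clock: 36.3
position: [0.4648, -0.0091, 0.2211]
ee_rot: [0.755, 0.656, 0.0, 0.001]
ft_force: [1.2, 1.2, -0.8]
grip_width: 0.412
grasp_force: 25.1
```

Request:
{"fn": "step_arm", "kwargs": {
  "moves": [
    [1, 0, 45, 0, 0, 0, 0],
    [1, -5, 90, 0, 0, 0, 0],
    [1, -10, 135, 0, 0, 0, 0],
    [1, -15, 180, 0, 0, 0, 0],
    [1, -20, 220, 0, 0, 0, 0],
    [1, -20, 220, 0, 0, 0, 0],
    [1, -20, 220, 0, 0, 0, 0],
    [1, -20, 220, 0, 0, 0, 0]
  ]
}}

```text
clock: 37.1
position: [0.4455, 0.2079, 0.2204]
ee_rot: [0.755, 0.655, -0.0, 0.0]
ft_force: [-0.5, -0.5, 0.1]
grip_width: 0.408
grasp_force: 25.1
```

```bash
python3 -c "
from h import *
report('t8')"
```

```text
tray [0.4333 0.3018] -0.143 [0.1274 0.1848]
slots mm [[393.8, 244.9], [455.2, 236.1], [402.7, 306.3], [464.0, 297.4], [411.5, 367.6], [472.9, 358.8]]
discs z75.5 [[0.4312, 0.0977], [0.4571, 0.2459], [0.4113, 0.3053], [0.465, 0.2991], [0.4733, 0.3535], [0.419, 0.3621]]
discs z36 [[0.4274, 0.0713], [0.4568, 0.2398], [0.4047, 0.3074], [0.4658, 0.3003], [0.4753, 0.3622], [0.4135, 0.372]]
tcp [445.6 207.8 220.4] close -0.142 0.4140931780139249
```

Request:
{"fn": "step_arm", "kwargs": {
  "moves": [
    [1, -26, 20, -25, 0, 0, 0],
    [1, -52, 39, -60, 0, 0, 0],
    [1, -52, 39, -100, 0, 0, 0],
    [1, -52, 39, -140, 0, 0, 0],
    [1, -52, 39, -172, 0, 0, 0],
    [1, -52, 39, -193, 0, 0, 0],
    [1, -52, 39, -201, 0, 0, 0],
    [1, -52, 39, -203, 0, 0, 0],
    [1, -52, 39, -203, 0, 0, 0]
  ]
}}

```text
clock: 38.05
position: [0.3939, 0.2479, 0.0179]
ee_rot: [0.755, 0.656, 0.0, 0.0]
ft_force: [-0.7, 1.2, -0.3]
grip_width: 0.41
grasp_force: 25.1
```

Request:
{"fn": "step_arm", "kwargs": {
  "moves": [
    [0.5, 0, 0, 0, 0, 0, 0],
    [0.45, 0, 0, 0, 0, 0, 0],
    [0.45, 0, 0, 0, 0, 0, 0],
    [0.45, 0, 0, 15, 0, 0, 0],
    [0.45, 0, 0, 45, 0, 0, 0],
    [0.3, 15, -10, 90, 0, 0, 0],
    [0.2, 35, -20, 135, 0, 0, 0],
    [0.2, 50, -25, 180, 0, 0, 0],
    [0.2, 50, -25, 200, 0, 0, 0],
    [0.2, 50, -25, 200, 0, 0, 0]
  ]
}}

```text
clock: 39.05
position: [0.4449, 0.2238, 0.2207]
ee_rot: [0.755, 0.656, 0.003, 0.001]
ft_force: [0.2, 0.2, 0.5]
grip_width: 0.8
grasp_force: 0.0
```

```bash
python3 -c "
from h import *
report('t9')"
```

```text
tray [0.4335 0.3043] -0.144 [0.1271 0.1893]
slots mm [[393.9, 247.4], [455.2, 238.5], [402.8, 308.7], [464.1, 299.8], [411.7, 370.1], [473.0, 361.2]]
discs z75.5 [[0.4029, 0.2544], [0.4568, 0.2476], [0.411, 0.3072], [0.4647, 0.301], [0.473, 0.3555], [0.4188, 0.364]]
discs z36 [[0.3954, 0.2475], [0.4568, 0.2397], [0.4046, 0.3074], [0.4657, 0.3004], [0.4751, 0.3623], [0.4134, 0.372]]
tcp [443.8 223.5 218.5] close -0.14 0.8004247242897068
```

View pics/t9.png

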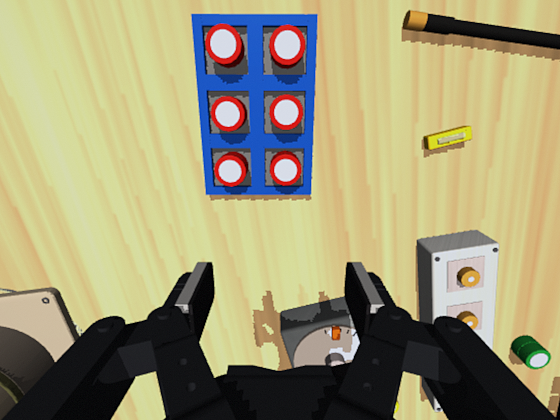

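All six caps sit in their compartments at (226–288, 45–170) and the sockets are bare. Now the handle.

Request:
{"fn": "step_arm", "kwargs": {
  "moves": [
    [0, 5, -25, 0, 0, 0, -0.13],
    [0, 10, -50, 0, 0, 0, -0.26],
    [0, 14, -75, 0, 0, 0, -0.39],
    [0, 18, -100, -5, 0, 0, -0.52],
    [0, 22, -125, -10, 0, 0, -0.65],
    [0, 26, -150, -20, 0, 0, -0.78],
    [0, 30, -175, -35, 0, 0, -0.91],
    [0, 34, -200, -50, 0, 0, -1.04],
    [0, 38, -225, -65, 0, 0, -1.17],
    [0, 43, -245, -78, 0, 0, -1.3]
  ]
}}

```text
clock: 40.1
position: [0.4848, -0.0231, 0.1369]
ee_rot: [0.998, 0.063, -0.001, 0.0]
ft_force: [0.2, -0.1, 0.2]
grip_width: 1.002
grasp_force: 0.0
```

Request:
{"fn": "step_arm", "kwargs": {
  "moves": [
    [0, 0, 0, 0, 0, 0, -0.05],
    [0, 0, 0, 0, 0, 0, -0.05],
    [0, 0, 0, 0, 0, 0, -0.05]
  ]
}}

```text
clock: 40.4
position: [0.4856, -0.0212, 0.1385]
ee_rot: [0.999, 0.042, -0.001, -0.0]
ft_force: [0.2, -0.1, -0.7]
grip_width: 0.997
grasp_force: 0.0
```

```bash
python3 -c "
from h import *
o=manip.get_obs();x=R.from_quat(o['ee_rot']).as_matrix()[:,0];print(np.arctan2(x[1],x[0]),o['position'])"
```

```text
0.0836688901806922 [ 0.48561766 -0.02117845  0.13854031]
```

Request:
{"fn": "step_arm", "kwargs": {
  "moves": [
    [0, 1, 0, -25, 0, 0, -0.005],
    [0, 1, 0, -50, 0, 0, -0.005],
    [0, 1, 0, -68, 0, 0, -0.005],
    [0, 1, 0, -72, 0, 0, -0.005],
    [0, 1, 0, -72, 0, 0, -0.005],
    [0.5, 1, 0, -72, 0, 0, -0.005],
    [1, 1, 0, -72, 0, 0, -0.005],
    [1, 1, 0, -72, 0, 0, -0.005],
    [1, 1, 0, -72, 0, 0, -0.005],
    [1, 1, 0, -72, 0, 0, -0.005]
  ]
}}

```text
clock: 41.4
position: [0.4874, -0.021, 0.0676]
ee_rot: [0.999, 0.038, 0.0, -0.0]
ft_force: [-5.7, 8.3, 7.5]
grip_width: 0.166
grasp_force: 26.4
```

Request:
{"fn": "step_arm", "kwargs": {
  "moves": [
    [1, 0, 0, 0, 0, 0, 0.1],
    [1, 0, 0, 0, 0, 0, 0.2],
    [1, 0, 0, 0, 0, 0, 0.3],
    [1, 0, 0, 0, 0, 0, 0.4],
    [1, 0, 0, 0, 0, 0, 0.5],
    [1, 0, 0, 0, 0, 0, 0.6],
    [1, 0, 0, 0, 0, 0, 0.7],
    [1, 0, 0, 0, 0, 0, 0.8],
    [1, 0, 0, 0, 0, 0, 0.9],
    [1, 0, 0, 0, 0, 0, 1.0]
  ]
}}

```text
clock: 42.4
position: [0.4866, -0.0197, 0.0676]
ee_rot: [0.857, 0.515, -0.0, -0.001]
ft_force: [-6.4, 7.9, 9.6]
grip_width: 0.157
grasp_force: 25.3
```

Request:
{"fn": "step_arm", "kwargs": {
  "moves": [
    [1, 0, 0, 0, 0, 0, 0.1],
    [1, 0, 0, 0, 0, 0, 0.2],
    [1, 0, 0, 0, 0, 0, 0.3],
    [1, 0, 0, 0, 0, 0, 0.37],
    [1, 0, 0, 0, 0, 0, 0.37],
    [1, 0, 0, 0, 0, 0, 0.37]
  ]
}}

```text
clock: 43.0
position: [0.4861, -0.0195, 0.0676]
ee_rot: [0.749, 0.662, -0.0, -0.002]
ft_force: [-9.4, 8.6, 12.2]
grip_width: 0.162
grasp_force: 25.9
```

```bash
python3 -c "
from h import *
o=manip.get_obs();x=R.from_quat(o['ee_rot']).as_matrix()[:,0];print(np.arctan2(x[1],x[0]),o['position'],o['torque'],o['ft_force'])"
```

```text
1.4479454845478152 [ 0.48606794 -0.01945753  0.06761413] [1.84031615 1.98527401 0.07125324] [-9.35855559  8.5905155  12.24885787]
```

Release, back off and verify.

Request:
{"fn": "step_arm", "kwargs": {
  "moves": [
    [0.6, 0, 0, 0, 0, 0, 0],
    [0.3, 0, 0, 0, 0, 0, 0],
    [0, 0, 0, 0, 0, 0, 0],
    [0, 0, 0, 0, 0, 0, 0],
    [0, 0, 0, 20, 0, 0, 0],
    [0, 0, 0, 50, 0, 0, 0],
    [0, 5, -20, 95, 0, 0, 0],
    [0, 10, -50, 140, 0, 0, 0],
    [0, 20, -80, 185, 0, 0, 0],
    [0, 25, -90, 220, 0, 0, 0]
  ]
}}

```text
clock: 44.0
position: [0.5119, -0.1146, 0.2889]
ee_rot: [0.751, 0.661, -0.0, 0.0]
ft_force: [0.5, -0.4, 0.5]
grip_width: 0.998
grasp_force: 0.0
```

Request:
{"fn": "step_arm", "kwargs": {
  "moves": [
    [0, 0, 0, 10, 0, 0, 0],
    [0, 0, 0, 10, 0, 0, 0],
    [0, 0, 0, 10, 0, 0, 0]
  ]
}}

```text
clock: 44.3
position: [0.5117, -0.1111, 0.2958]
ee_rot: [0.75, 0.662, -0.0, -0.001]
ft_force: [0.2, -0.2, -0.7]
grip_width: 1.002
grasp_force: 0.0
```

```bash
python3 - <<'E'
from h import *
im,K,Rw,C=snap("wrist"); cam=(K,Rw,C); cv2.imwrite("pics/f1.png",im)
print(C.round(3),handle(im,cam),clipang(im,cam))
im2,K,Rw,C=snap("side"); cv2.imwrite("pics/f2.png",np.hstack([im[0:260,60:460],cv2.resize(im2[130:330,130:380],(325,260))]))
E
```

```text
[ 0.524 -0.029  0.438] (np.float32(1.4316938), (np.float32(0.488764), np.float32(-0.02197921)), ((0.4889385998249054, -0.018903542309999466), (0.06061900034546852, 0.01520464289933443), 83.54310607910156)) (np.float64(1.4515660838668696), np.float64(0.04707142947183951))
```

View pics/f2.png

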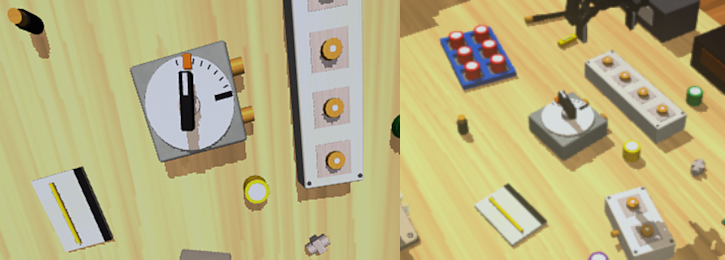

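The handle (187,100) points at the clip (187,61) to within about 0.02 rad. All six caps are in the tray (475,55), and the sockets are bare. Handing in.

```bash
python3 -c "
from h import *
print(manip.hand_in())"
```

```text
the job is handed in; nothing more can be done
None
```

I grounded the selector, set all six red caps in their own tray compartments, turned the handle to the orange clip (about 0.02 rad off in the last picture) and handed the job in at about 44 s; the hand-in returned no verdict.

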